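Seat the bat on the potter's wheel and set the cup on it

TASK

Get the little potter's wheel ready for work on the cup: the square plywood bat is on the centre spigot but still riding up on the drive pegs, so push it round until it drops over all three pegs, pressing it down if it hangs up on one, and lies flat and fully home on the wheel head. Then take the bisque cup from the ware board and set it down gently, upright, in the middle of the bat (centred to within a centimetre), and let go. Leave the clay rabbit, the steel bowl and the glass where they are.

Things in the scene. Friction and masses are not known exactly. Their poses are not given: they have to be found in the camera images.
- wheel: Potter's wheel, fixed, head locked. White housing 230 x 230 mm, 80 mm high; grey control box with black knob on its -x side (out to 175 mm from the axis, knob top 78 mm high). Above it the aluminium wheel head, a disc of 170 mm diameter, top 115 mm and underside 102 mm above the table, on a 56 mm neck. Origin: on the wheel's axis at table height; z up, x away from the control box.
- spigot (a point): Foot of the steel centre spigot, on the wheel's axis at the level of the head's top (115 mm above the table). The spigot is 20 mm in diameter and rises 14 mm above the head.
- peg0 (a point): Foot of a drive peg (10 mm diameter, 6 mm high, fixed to the head), 58 mm from the axis, on the side of the control box; at the level of the head's top. Hidden under the bat at the start, as are the others.
- peg1 (a point): The same for the second peg, 120 degrees counter-clockwise (from above) from peg0.
- peg2 (a point): The same for the third peg, 240 degrees counter-clockwise from peg0.
- bat: Loose plywood plate 180 x 180 x 16 mm, 0.36 kg; origin at the centre of its underside, x and y parallel to its sides. A 22 mm middle hole sits over the spigot; three 13 mm peg holes. Starts on the peg tops, 6 mm above the head, 0.3 to 1.05 rad off the nearest of three fitting yaws (any will do). Pushed slowly on a side near a corner it turns, and drops by its weight at the pegs.
- hole0 (a point): Centre of one of the bat's three peg holes, at its underside, 58 mm from the middle on the bat's -x axis.
- hole1 (a point): The second peg hole, 120 degrees counter-clockwise from hole0, at the underside.
- hole2 (a point): The third peg hole, 240 degrees counter-clockwise from hole0, at the underside.
- cup: Bisque-fired cup without handle, pale pinkish tan, open at the top, upright on the ware board at the start: 75 mm high, 51 mm across at the foot, 56 mm at the rim, wall 4 mm, about 0.13 kg. Origin at the centre of its underside, z up.
- board: Ware board, a fixed plank 160 x 240 x 18 mm, long side along its y, origin at the centre of its underside. The cup stands towards one end (-y), the clay rabbit towards the other.
- rabbit: Small grey clay rabbit figure, 50 mm across and about 97 mm high with its ears, on the ware board 95 to 175 mm from the cup (centre to centre); must stay. Origin at the centre of its foot.
- bowl: Stainless steel bowl, 120 mm across the rim, 50 mm high, on the table beyond the work; must stay. Origin under its centre.
- glass: Drinking glass, 68 mm across, 85 mm high, on the table beyond the work; must stay. Origin under its centre.
Mind the look-alikes: they are no part of the job. What is shaped like the cup but purple is not meant.

How it is judged (in metres and radians):
On the way, in this order (a step that is already met when the one before it is completed fails the run):
1. the bat has dropped over the three pegs and lies flat on the wheel head (z of bat in the frame of spigot below 0.002 m and angle between bat's own z axis and vertical below 0.03 rad and horizontal distance between bat and spigot below 0.004 m and (horizontal distance between hole0 and peg0 below 0.005 m or horizontal distance between hole0 and peg1 below 0.005 m or horizontal distance between hole0 and peg2 below 0.005 m) and linear speed of bat below 0.02 m/s), for 0.2 s.
2. the cup stands released, upright and centred on the seated bat (all of step 1 and z of cup in the frame of bat between 0.013 and 0.019 m and horizontal distance between cup and spigot below 0.01 m and angle between cup's own z axis and vertical below 0.06 rad and linear speed of cup below 0.02 m/s and contact force between cup and the fingers below 0.1 N), for 0.2 s.
At the end, for the whole second after the job is handed in: The bat lies flat on the wheel head (underside within 2 mm of it, tilt under 0.03 rad, centred within 4 mm, a hole within 5 mm of a peg), and the released cup stands at rest and upright (within 0.06 rad) on the bat, its centre within 10 mm of the wheel's axis (all of step 2); the robot touches nothing.
It fails at once if the clay rabbit, the steel bowl or the glass is shoved aside or knocked over ((distance of rabbit from where it was at the start of the episode above 0.03 m or angle between rabbit's own z axis and vertical above 0.4 rad) or (distance of bowl from where it was at the start of the episode above 0.03 m or angle between bowl's own z axis and vertical above 0.4 rad) or (distance of glass from where it was at the start of the episode above 0.03 m or angle between glass's own z axis and vertical above 0.4 rad)).
It fails at once if the cup is tipped over (angle between cup's own z axis and vertical above 0.7 rad).
It fails at once if the cup is dropped: it falls free faster than 0.6 m/s (from about 2 cm) (linear speed of cup above 0.6 m/s and contact force between cup and the fingers below 0.05 N).
It also fails if it takes over 67 s, if anything falls off the work surface, if the arm or the gripper's body presses on something with over 40 N, if the wrist force passes 120 N, or if a joint passes its speed limit or range.

ROBOT

A 6-joint arm with a two-finger parallel gripper is mounted at the origin on the work surface. World frame = base frame: x ahead of the robot, y to its left, z up, the work surface at z = 0. Lengths are in mm, angles in rad, forces in N, time in s.
With the tool pointing down it reaches from about 325 to 875 mm from the base axis. Payload 4.4 kg.
Tool frame: the origin (TCP) lies on the centre line of the jaws, within the pads' length; the fingertips stand ahead of it and the grasp point (between the pads) lies 6 mm ahead of it (ctrl.tcp_to_tips is the z of the fingertips in the tool frame, in mm); z points along the fingers, y is the line along which they close (so a half turn about z gives the same grasp; the last joint's range is limited). The gripper opens to 85 mm and grips with 20 to 120 N. Pads are 22 mm wide; open, the fingers measure 114 mm over their backs; the gripper's body (76 mm by 85 mm) begins 54 mm behind the grasp point. The pads swing forward as they close: fully open they stand 13 mm farther back than shut.
Start: joints at [-1.464, 0.207, 1.542, -0, 1.393, -0.15], TCP at [146.586, -556.004, 256.282] pointing down, gripper open.
Joint ranges: [-2.73, 2.73], [-0.86, 2.22], [0.23, 2.46], [-1.11, 4.25], [0.08, 2.63], [-2.82, 2.82]. Speed limits (rad/s): [2.79, 2.79, 3.14, 3.14, 3.14, 3.14].

INTERFACE

Orientations are given as a 3x3 rotation matrix whose columns are the frame's x, y, z axes.
In Python, from plant import ctrl, sensors, optics gives the robot as it stands. Calls block until the motion is done:
- ctrl.move_ptp(position, orientation): joint-space move of the TCP to a pose.
- ctrl.move_l(position, rot=None, vel=150, threshold=None): straight line of the TCP; rot=None keeps the orientation; vel is the mean speed in mm/s. With threshold (N) it stops when the force on the tool has changed by that much, and returns True; else False.
- ctrl.set_joints(angles): joint-space move.
- ctrl.gripper_to(opening, force=None): finger opening in mm; force is the grip in N (None keeps the last); returns when the fingers have stopped.
- ctrl.hold(seconds).
- ctrl.solve_ik(position, orientation): joint angles nearest the present ones, or None.
- sensors.read_state(): the state.
- optics.grab_frame(name): name is "scene" or "top" or "wrist"; returns (picture, depth): 480x640x3 uint8, red, green, blue; 480x640 float32, mm along the optical axis (not along the pixel's ray), 0 where there is no reading.
- optics.camera_params(name): a dict with "mtx" (3x3 intrinsics, pixels), "k1" (the pictures are not rectified: a ray, as slopes to the right and down, at radius r is drawn at 1 + k1 r^2 times it, then the intrinsics apply), "R" (3x3) and "t" (3): a world point X has camera coordinates R X + t; the wrist camera has in their place "T_tool_cam" (4x4, takes a point from camera to tool coordinates, whose origin is the TCP and whose axes are the flange's). Camera axes: x right, y down, z forward; pixel columns grow to the right and rows downward; lengths in mm; the calibration is good to about 2 mm. A picture is of the moment at which its call begins: read the wrist's pose just before it. camera_params takes no time and is no camera call.
A pose or a line that the arm cannot do raises ctrl.MotionError and nothing moves.
- ctrl.finish_job(): hands the job in; it is judged then, once.
The state is a dict: "t": time; "q": joint angles; "qvel": joint speeds; "tau": joint torques, N m; "eef_pos": TCP position; "eef_rot": TCP orientation; "force": force on the tool from outside, world axes, zero at the start; "wrist_torque": the same for the moment, N m; "grip_width": finger opening in mm; "grasp_force": force on a finger pad.
Only numpy, scipy, OpenCV 4.12 (cv2) and the standard library are available. Lean on these libraries where they do the work, as an engineer would, in place of code of your own. Each camera call takes 0.05 s, during which the arm holds its last target. There are 200 camera calls.

## Working session

There is one attempt and no reset: what is moved stays moved. The work goes in short steps, each a Python script; the robot and the scene stay as the last script left them, time stands still between calls to the robot, and variables do not carry over. Pictures are saved under pics/ and viewed, at most 10 in all, crops included, and the job is handed in when it is done.

```bash
ls; mkdir -p pics
cat > h.py <<'E'
import numpy as np, cv2
from plant import ctrl, sensors, optics
def grab(n,save=None):
    s=sensors.read_state(); im,d=optics.grab_frame(n); p=optics.camera_params(n)
    if 'R' in p: R,t=np.array(p['R']),np.array(p['t'])
    else:
        T=np.array(p['T_tool_cam']); A=np.array(s['eef_rot'])@T[:3,:3]; c=np.array(s['eef_rot'])@T[:3,3]+s['eef_pos']
        R=A.T; t=-A.T@c
    if save: cv2.imwrite(f'pics/{save}.png',im[:,:,::-1])
    return im,d,(np.array(p['mtx']),p['k1'],R,t)
def slopes(uv,P):
    uv=np.asarray(uv,float).reshape(-1,1,2)
    return cv2.undistortPoints(uv,P[0],np.array([P[1],0,0,0,0.])).reshape(-1,2)
def onplane(uv,P,z):
    s=slopes(uv,P); M,k,R,t=P; c=-R.T@t
    r=np.c_[s,np.ones(len(s))]@R
    return c+r*((z-c[2])/r[:,2])[:,None]
def cloud(d,P):
    v,u=np.mgrid[:480,:640]; s=slopes(np.c_[u.ravel(),v.ravel()],P)
    X=np.c_[s,np.ones(len(s))]*d.reshape(-1,1)
    return ((X-P[3])@P[2]).reshape(480,640,3)
def down(yaw):
    c,s=np.cos(yaw),np.sin(yaw)  # tool y axis at angle yaw
    y=np.array([c,s,0]); z=np.array([0,0,-1.]); return np.c_[np.cross(y,z),y,z]
E
python3 - <<'E'
from h import *
for n in ['top','scene']:
    im,d,P=grab(n,n+'0'); np.savez(f'{n}.npz',im=im,d=d); print(n,-P[2].T@P[3],P[2][2])
s=sensors.read_state();print(s['t'],np.round(s['eef_rot'],2),ctrl.tcp_to_tips)
E
```

```text
pics
top [ 439.09391328   -3.92087782 1266.09944148] [ 0.11179523  0.00936474 -0.99368714]
scene [1181.74378953 -134.26596465  949.90233557] [-0.58283533  0.13240439 -0.80173066]
0.1 [[ 0.97  0.25 -0.  ]
 [ 0.25 -0.97  0.  ]
 [ 0.   -0.   -1.  ]] 25.0
```

View pics/top0.png

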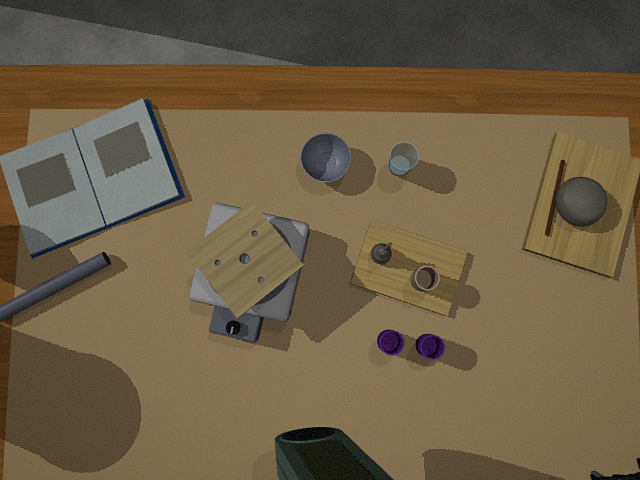

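View pics/scene0.png

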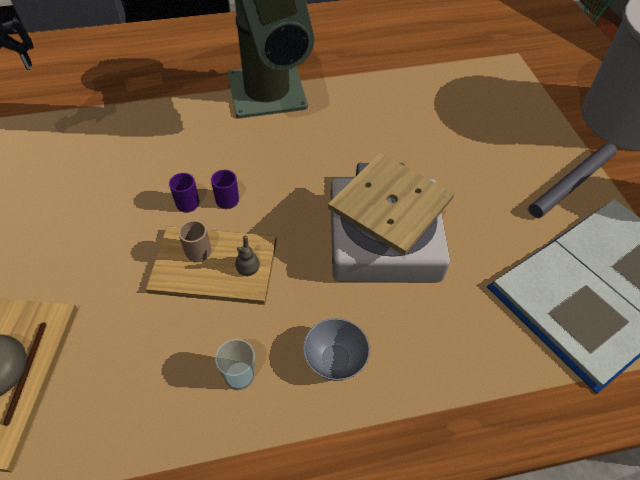

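The tan cup is at top (425,279), standing on the board with the rabbit at (382,253). The purple look-alikes are at top (390,342) and (430,346), and they stand off the board, so they don't fit. The bat is centred near (245,259), with peg holes at (255,233), (221,265) and (261,280), and the control box is at about (236,322).

```bash
cat > m.py <<'E'
from h import *
def bat(im,d,P,zt,c0=None):
    X=cloud(d,P); m=(d>0)&(abs(X[...,2]-zt)<6)
    hsv=cv2.cvtColor(im,cv2.COLOR_RGB2HSV)
    m=m.astype(np.uint8)
    m=cv2.morphologyEx(m,cv2.MORPH_OPEN,np.ones((3,3)))
    n,l,st,ce=cv2.connectedComponentsWithStats(m); i=1+np.argmax(st[1:,4]); m=(l==i)
    cs,_=cv2.findContours(m.astype(np.uint8),cv2.RETR_EXTERNAL,cv2.CHAIN_APPROX_NONE)
    c=max(cs,key=cv2.contourArea)
    W=onplane(c.reshape(-1,2),P,zt)[:,:2]
    r=cv2.minAreaRect(W.astype(np.float32))
    return m,r,X
E
python3 - <<'E'
from m import *
im,d,P=grab('top')
m,r,X=bat(im,d,P,137); print('rect',r, 'zmed',np.median(X[m][:,2]))
# holes: dark blobs inside bat
v=cv2.cvtColor(im,cv2.COLOR_RGB2HSV)[...,2]
fill=np.zeros_like(v); h=cv2.convexHull(np.argwhere(m)[:,::-1].astype(np.int32)); cv2.fillPoly(fill,[h],1); fill=cv2.erode(fill,np.ones((9,9)))
bm=np.median(v[m]); k=((v<0.72*bm)&(fill>0)).astype(np.uint8)
n,l,st,ce=cv2.connectedComponentsWithStats(k)
for i in range(1,n):
    if st[i,4]>6: print(st[i,4],ce[i],onplane(ce[i],P,137)[0][:2])
# housing top
hm=(d>0)&(abs(X[...,2]-80)<6); hm=hm&(np.hypot(X[...,0]-r[0][0],X[...,1]-r[0][1])<175)
hs=cv2.cvtColor(im,cv2.COLOR_RGB2HSV); print('housing n',hm.sum())
hw=hm&(hs[...,2]>130)
R=cv2.minAreaRect(onplane(np.argwhere(hw)[:,::-1],P,80)[:,:2].astype(np.float32)); print('housing',R)
# cup
for z,nm in [(93,'cup')]:
    u=(d>0)&(abs(X[...,2]-z)<5); u[:,:]&=True
    a=np.zeros_like(u); a[255:305,400:455]=1; u&=a
    W=onplane(np.argwhere(u)[:,::-1],P,z)[:,:2].astype(np.float32); print('cup',len(W),cv2.minEnclosingCircle(W))
a=np.zeros(d.shape,bool); a[235:270,365:398]=1
q=X[a&(X[...,2]>40)]; print('rabbit',np.median(q,0),q[:,2].max())
b=(abs(X[...,2]-18)<5); b[:215]=0;b[325:]=0;b[:,:345]=0;b[:,475:]=0
print('board',cv2.minAreaRect(X[b][:,:2].astype(np.float32)))
for y,x in [((130,185),(300,352)),((140,178),(388,420)),((328,360),(374,406)),((330,364),(414,448))]:
    q=X[y[0]:y[1],x[0]:x[1]].reshape(-1,3);q=q[q[:,2]>30];print(np.median(q,0),q[:,2].max())
big=[cv2.resize(i,None,fx=f,fy=f,interpolation=cv2.INTER_CUBIC) for i,f in [(im[195:345,180:315],4)]]
big2=cv2.resize(im[210:360,350:475],None,fx=3,fy=3); o=np.zeros((600,800,3),np.uint8)
o[:600,:540]=big[0]; o[:450,540:800]=big2[:,60:320]
cv2.imwrite('pics/c1.png',o[:,:,::-1])
E
```

```text
rect ((542.2023315429688, 173.93482971191406), (181.1448974609375, 180.402587890625), 39.54359817504883) zmed 136.30323229417928
13 [253.15384615 232.30769231] [598.52347752 156.06792654]
66 [243.03030303 257.68181818] [543.62476158 175.96903372]
15 [216.13333333 261.73333333] [534.00558051 233.21468838]
12 [259.   279.25] [498.28035293 140.4952773 ]
housing n 3134
housing ((517.5088500976562, 183.73623657226562), (216.48114013671875, 266.7206115722656), 77.46875762939453)
cup 142 ((509.8960266113281, -223.21286010742188), 27.951997756958008)
rabbit [ 565.99128178 -124.18667222   58.62767823] 1266.0994414841523
board ((539.158203125, -196.07577514648438), (241.29627990722656, 160.62269592285156), 72.21826171875)
[812.88655931   2.38658025  44.06899474] 1266.0994414841523
[ 800.90967794 -176.87130042   66.96928085] 1266.0994414841523
[ 365.80152036 -153.1943967    71.22719597] 1266.0994414841523
[ 359.22519292 -240.43522637   68.89431823] 1266.0994414841523
```

View pics/c1.png

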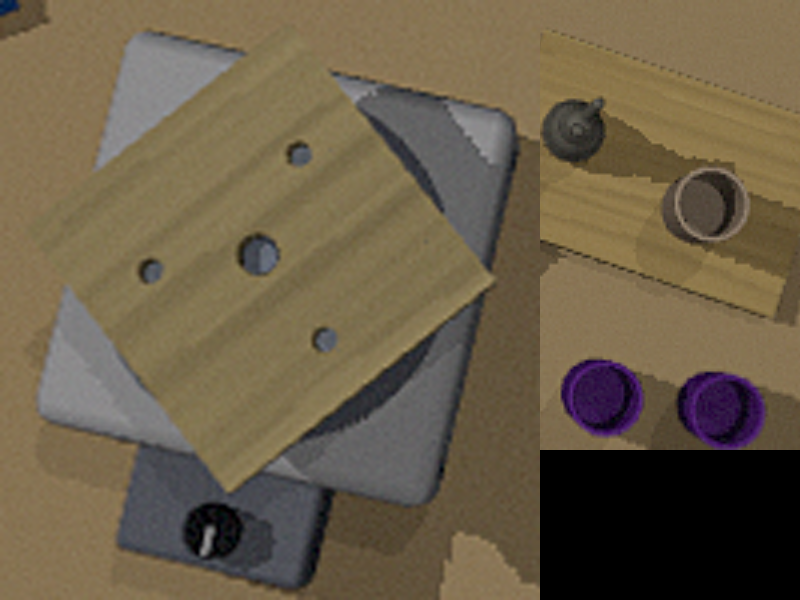

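The enlarged crop confirms it: the tan cup stands on the board beside the rabbit, and the two purple ones are on the bench. The housing corners are at crop (130,35), (515,110), (430,500) and (40,415). The bat holes sit about 50° counter-clockwise from the pegs, so I'll push it clockwise.

```bash
cat > push.py <<'E'
from h import *
C=np.array([542.5,174.5])
def pose(yaw_deg,w,s=-70,ztip=119.5):
    a=np.radians(yaw_deg); n=np.array([np.cos(a),np.sin(a)]); t=np.array([-n[1],n[0]])
    return [*(C+(90+w)*n+s*t),ztip+25], down(a-np.pi/2)
def fmag(f0): return np.linalg.norm(np.array(sensors.read_state()['force'])-f0)
E
python3 - <<'E'
from push import *
P=optics.camera_params('top'); P=(np.array(P['mtx']),P['k1'],np.array(P['R']),np.array(P['t']))
c=np.array([[130,35],[515,110],[430,500],[40,415]])/4+[180,195]
W=onplane(c,P,80)[:,:2]; e=np.diff(W[[0,1,2,3,0]],axis=0); a=np.degrees(np.arctan2(e[:,1],e[:,0])); print(W.mean(0),np.linalg.norm(e,axis=1),a,np.mean((a+45)%90-45))
ctrl.gripper_to(0)
p,R=pose(39.5,25,ztip=190); ctrl.move_ptp(p,R)
p,R=pose(39.5,25); ctrl.move_l(p,R,vel=150)
f0=np.array(sensors.read_state()['force']); print(sensors.read_state()['t'],f0)
hit=False
for y in [39.5,35,30,25,20,15,10,5,1]:
    p,R=pose(y,11); hit=ctrl.move_l(p,R,vel=40,threshold=8); f=fmag(f0); print(y,hit,round(f,1))
    if hit or f>10: break
grab('top','p1'); print(sensors.read_state()['t'])
E
```

```text
[542.2236339  170.23085204] [222.80449876 222.54249171 222.56108229 219.39555519] [-100.27200818  168.95735451   78.9186397   -10.98432635] -10.845085079516195
4.7417 [-0.26672117 -0.15896213  0.18541604]
39.5 False 0.7
35 False 0.9
30 False 0.7
25 False 0.6
20 False 0.2
15 False 0.8
10 False 0.6
5 False 0.3
1 False 0.5
8.55
```

View pics/p1.png

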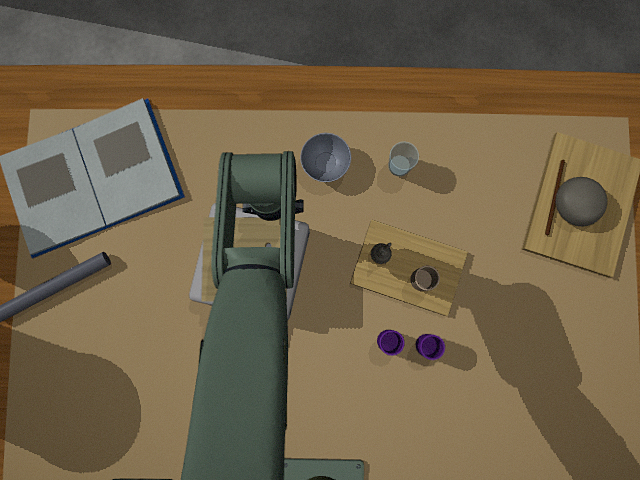

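The bat's left edge, near (204,250), now runs almost straight up the image, so the bat has turned. The arm hides the rest. I'll sweep slowly through the fitting yaw at about -11°.

Run:
```python
from push import *
s=sensors.read_state(); f0=np.array(s['force']); hit=False
for y in np.arange(-1,-19,-2.):
    p,R=pose(y,11); hit=ctrl.move_l(p,R,vel=12,threshold=6); s=sensors.read_state(); print(y,hit,np.round(s['force']-f0,1),round(s['t'],1))
    if hit or fmag(f0)>6: break
p,R=pose(y,22); ctrl.move_l(p,R,vel=80)
im,d,P=grab('scene','s1')
o=cv2.resize(im[130:300,310:470],None,fx=3.5,fy=3.5); cv2.imwrite('pics/s1c.png',o[:,:,::-1]); print(o.shape)
```

```text
-1.0 False [ 1.4  0.6 -1.4] 9.1
-3.0 False [ 0.3  0.5 -0.6] 9.6
-5.0 False [ 0.6  0.9 -0.2] 10.1
-7.0 False [ 0.8  0.  -0.8] 10.6
-9.0 False [0.3 0.3 0.1] 11.1
-11.0 False [ 1.5  0.2 -0.8] 11.6
-13.0 False [ 5.3  1.9 -2. ] 12.1
(595, 560, 3)
```

View pics/s1c.png

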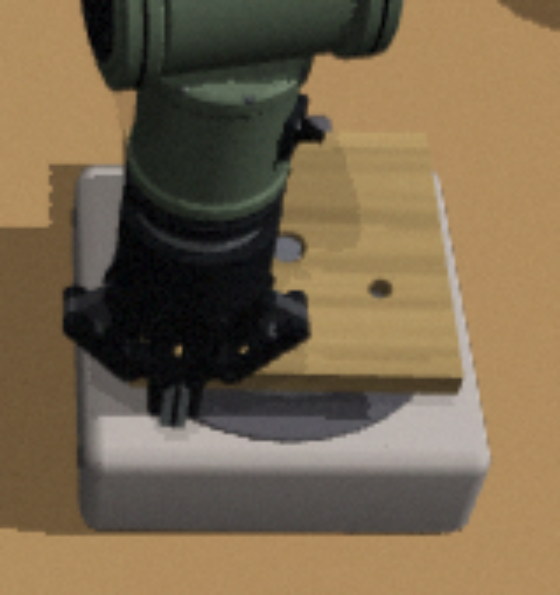

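The force rise and the squared-up bat, with its front edge at crop row 385, suggest it has dropped. I'll back off and measure its height and tilt.

Run:
```python
from m import *
s=sensors.read_state(); p=np.array(s['eef_pos']); p[2]=260; ctrl.move_l(p,vel=200)
yaw=np.radians(-75)
ctrl.move_ptp([480,-215,260],down(yaw)); ctrl.gripper_to(85)
im,d,P=grab('top','t2')
m,r,X=bat(im,d,P,133); print('rect',r)
q=X[cv2.erode(m.astype(np.uint8),np.ones((7,7)))>0]; A=np.c_[q[:,:2]-r[0],np.ones(len(q))]
c=np.linalg.lstsq(A,q[:,2],rcond=None)[0]; print('plane',c,'std',np.std(q[:,2]-A@c),len(q), 'prev was 136.3 median')
d0=np.load('top.npz')['d']; X0=cloud(d0,P)
# head-independent depth reference: table and housing z
b=(abs(X[...,2])<8); print('table z',np.median(X[b][:,2]))
i2,d2,P2=grab('wrist','w1'); X2=cloud(d2,P2); u=(d2>0)&(abs(X2[...,2]-93)<6)
W=X2[u]; W=W[np.hypot(W[:,0]-510,W[:,1]+223)<45]; print(len(W), len(W) and cv2.minEnclosingCircle(W[:,:2].astype(np.float32)))
cv2.imwrite('pics/c2.png',np.hstack([cv2.resize(im[195:345,180:315],(400,444)),cv2.resize(i2,(400,300))[[*range(300)]+[0]*144]])[:,:,::-1])
print(sensors.read_state()['t'])
```

```text
rect ((541.774169921875, 173.95785522460938), (180.63290405273438, 179.68475341796875), 76.80916595458984)
plane [2.00908919e-03 2.86569207e-03 1.30518596e+02] std 1.8164646718996904 244 prev was 136.3 median
table z 0.07292326138561334
1014 ((511.3789367675781, -224.58908081054688), 28.027114868164062)
15.325
```

View pics/c2.png

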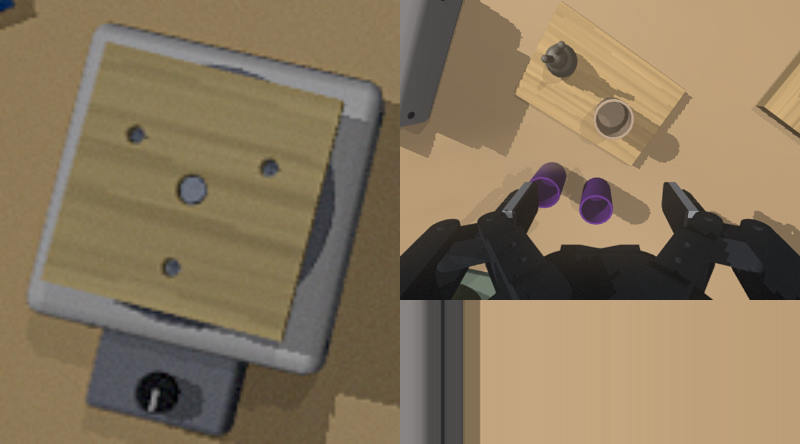

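The bat top now fits a plane at z = 130.5 (it was about 136.5), with 0.003 rad tilt, and its centre is unmoved at (542,174). It is fully home, with grey pegs visible in the holes at crop (136,134), (269,168) and (171,267). Next is the cup grasp.

Run:
```python
from h import *
R=down(np.radians(-29)); x,y=510.8,-224
ctrl.move_ptp([x,y,180],R)
print(ctrl.move_l([x,y,76],vel=80,threshold=6))
ctrl.gripper_to(45,25); s=sensors.read_state(); print('w',s['grip_width'],s['grasp_force'],s['eef_pos'],s['t'])
ctrl.move_l([x,y,100],vel=50); ctrl.move_l([x,y,260],vel=150)
s=sensors.read_state(); print('w',s['grip_width'],s['grasp_force'],s['force'])
ctrl.move_l([542,174,260],vel=180)
s=sensors.read_state(); print('w',s['grip_width'],s['grasp_force'],s['eef_pos'],s['t'])
im,d,P=grab('scene'); o=cv2.resize(im[60:300,270:490],None,fx=2.4,fy=2.4); cv2.imwrite('pics/s3.png',o[:,:,::-1])
```

```text
False
w 54.48683729696063 26.243221974436892 [ 511.17936864 -224.23454583   76.55737979] 17.9333
w 54.13364143461062 26.51575671188766 [ 0.19329615 -0.88702132 -1.03938433]
w 54.15878815488787 26.520780275241123 [542.07223771 173.34743106 259.96404499] 22.15
```

View pics/s3.png

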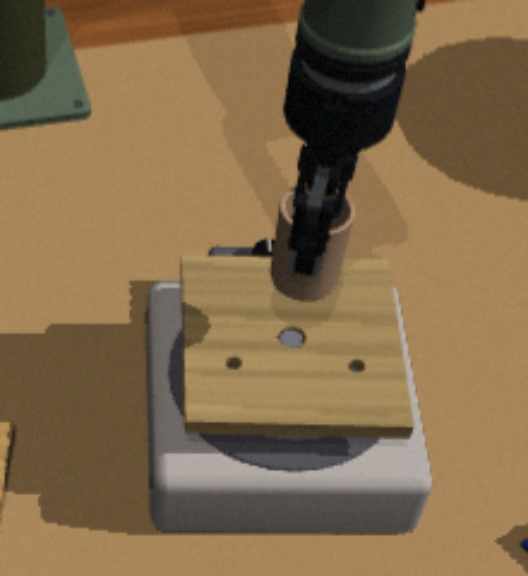

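The cup is held upright at crop (312,250), above the bat, whose spigot hole is at (291,338). I'll lower it until it touches, then release.

Run:
```python
from h import *
ctrl.move_l([542,174,198],vel=100); ctrl.hold(0.3)
print(ctrl.move_l([542,174,184],vel=8,threshold=2.5)); s=sensors.read_state(); print(s['eef_pos'],s['force'])
ctrl.gripper_to(62); ctrl.gripper_to(85); ctrl.hold(0.3)
p=np.array(sensors.read_state()['eef_pos']); ctrl.move_l([p[0],p[1],p[2]+110],vel=100)
ctrl.move_ptp([480,-100,300],down(np.radians(-75))); ctrl.hold(0.3)
im,d,P=grab('top'); X=cloud(d,P)
u=(d>0)&(abs(X[...,2]-206)<5); W=X[u]; W=W[np.hypot(W[:,0]-542,W[:,1]-174)<60]
print(len(W),np.median(W,0),cv2.minEnclosingCircle(W[:,:2].astype(np.float32)),sensors.read_state()['t'])
i2,_,_=grab('scene'); cv2.imwrite('pics/f.png',np.hstack([cv2.resize(im[195:345,180:315],(400,444)),cv2.resize(i2[120:300,310:472],(400,444))])[:,:,::-1])
```

```text
True
[542.01317183 173.96533523 189.52635634] [ 0.7580555  -0.47631367  4.15739026]
177 [540.88544545 175.81151959 204.97874285] ((541.1094970703125, 174.72329711914062), 28.219465255737305) 27.9333
```

View pics/f.png

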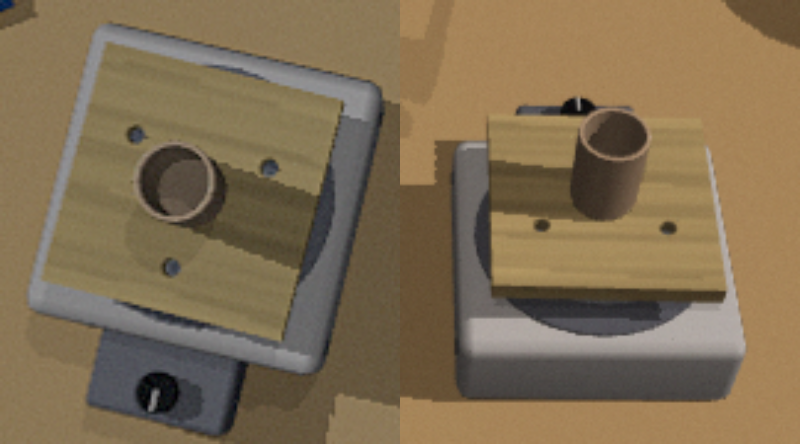

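The cup stands upright and released at (541.1,174.7), about 1 mm from the axis. Its rim is at z ≈ 205, as it should be on a seated bat, and the robot is clear.

```bash
python3 -c "
from plant import ctrl; print(ctrl.finish_job())"
```

```text
the job is handed in; nothing more can be done
None
```

The job is handed in: the bat lies flat and home over all three pegs, and the cup stands released and upright about 1 mm from the wheel's axis, at about 28 s of the 67 s allowed; I have no verdict back yet.

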